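# Clamp the board test fixture and start the test

## Robot

A 6-joint arm with a two-finger parallel gripper is mounted at the origin on the work surface. World frame = base frame: x ahead of the robot, y to its left, z up, the work surface at z = 0. Lengths are in mm, angles in rad, forces in N, time in s.
With the tool pointing down it reaches from about 300 to 875 mm from the base axis. Payload 6.4 kg.
Tool frame: the origin (TCP) lies midway between the tips of the shut fingers; the grasp point (between the pads) lies 19 mm behind it; y points along the fingers, z is the direction in which the jaws open and shut, and the axes are right-handed (so a half turn about y gives the same grasp; the last joint's range is limited). The gripper opens to 85 mm and grips with 20 to 120 N. Pads are 22 mm wide; open, the fingers measure 114 mm over their backs; the gripper's body (76 mm by 85 mm) begins 54 mm behind the grasp point. The pads swing forward as they close: fully open they stand 13 mm farther back than shut.
Start: joints at [1.126, 0.181, 1.607, -0, 1.354, -0.206], TCP at [135.996, 558.701, 231.288] pointing down, gripper open.
Joint ranges: [-2.99, 2.99], [-0.89, 2.07], [0.3, 2.58], [-1.14, 4.28], [0, 2.63], [-3.12, 3.12]. Speed limits (rad/s): [2.57, 2.57, 3.01, 3.14, 3.14, 3.14].

## Interface

Orientations are given as a unit quaternion [w, x, y, z].
In Python, from rig import ctrl gives the robot as it stands.
- The arm moves only by the tool drive_tool, never from a script. Its argument "commands" is a list of rows, each a list of 4 numbers: the shift along the tool's x, y, z in m, then the turn about the tool's y in degrees. A call has 1 to 20 rows; each row is the pose to reach, as a shift and turn from the pose commanded when the call began, along the tool's axes at that moment; what a row does not reach only later rows make up. A row lasts 1/12 s, in which the tool goes at most 41.7 mm and 7.16 degrees, less where a joint would pass 70% of its speed; a pose out of reach is approached as far as the arm can. A call with a gripper value outside its range is refused whole. "jaw" is the finger opening in m, from 0 to 0.0854, set as the call begins (left out, the last holds). The fingers move at their own pace and stop on an object; the grip force is fixed at half the most. Time passes only in rows, so rows that repeat a pose let the fingers close. It gives the time, the measured TCP pose, the force and the opening at its end, in the units of the state.
- ctrl.read_state(): the state, without advancing time (a new reading comes with each control period).
- ctrl.grab_frame(name): name is "side" or "top" or "wrist"; returns the picture (384x512x3 uint8, blue, green, red); there is no depth.
- ctrl.camera_info(name): a dict with "vfov" (degrees; the focal length in pixels is half the picture's height over the tangent of half this angle, whatever the lens; pixels are square), "cx", "cy" (the principal point, pixels), "R" (3x3) and "t" (3): a world point X has camera coordinates R X + t; the wrist camera has in their place "tool_from_camera" (4x4, takes a point from camera to tool coordinates, whose origin is the TCP and whose axes are the tool frame's). Camera axes: x right, y down, z forward; pixel columns grow to the right and rows downward; lengths in mm; the calibration is good to about 2 mm. A picture is of the moment at which its call begins: read the wrist's pose just before it. camera_info takes no time and is no camera call.
- ctrl.sign_off(): hands the job in, once; it reports no verdict.
The state is a dict: "clock": time; "joint_positions": joint angles; "qd": joint speeds; "joint_efforts": joint torques, N m; "ee_pos": TCP position; "ee_rot": TCP orientation; "contact_force": force on the tool from outside, world axes, zero at the start; "wrist_torque": the same for the moment, N m; "gripper_width": opening from 0.0 (shut) to 1.0 (fully open).
Only numpy, scipy, OpenCV 4.12 (cv2) and the standard library are available. Lean on these libraries where they do the work, as an engineer would, in place of code of your own. Each camera call takes 0.05 s, during which the arm holds its last target. There are 200 camera calls.

## Task

The circuit board is in the test fixture under the dark clamping frame: turn both steel bolt knobs on the frame clockwise, fully home against their stops (bars in line with each other, along the fixture's long side). Only then twist the bar-shaped start switch on the grey control box clockwise to its stop, hold it there for a good second, and let go so that it springs all the way back. Do not disturb the round setting dial beside it, and leave everything else on the bench where it is.

Things in the scene. Friction and masses are not known exactly. Their poses are not given: they have to be found in the camera images.
- fixture: test fixture fixed to the bench: aluminium base with a green circuit board seen through the window of a dark steel clamping frame, 150 mm (its x) by 210 mm (its y, the long side), top of the frame 50 mm high, steel lands under the bolts to 52 mm. Origin: centre of the underside.
- bolt_a_grip (a point): grip point of the steel bolt knob at the fixture's +y end (75 mm from the fixture's centre), on its turning axis, 85.5 mm above the bench. The knob is a bar 62 mm long, 16 mm wide, 36 mm high, its top 11 mm above this point, on a round flange 50 mm wide, 8 mm thick, whose top is 25 mm below this point. Its z points up; its x runs along the bar, its y across it.
- bolt_a (a joint): turn of that bolt knob, rad, clockwise from above; 0 = fully loose (bar across the fixture's long side), 1.571 = fully home at its stop (bar along the long side). Stays where it is left; starts 0.15 to 0.6. Turns with about 0.05 N m.
- bolt_b_grip (a point): the same point on the identical bolt knob at the fixture's -y end, 75 mm from the fixture's centre. Its z points up; its x runs along the bar, its y across it.
- bolt_b (a joint): turn of that bolt knob, same meaning as bolt_a.
- control: grey sheet-metal control box fixed to the bench, 130 mm (its x) by 200 mm (its y), 60 mm high. Origin: centre of the underside. Its start switch stands at (0, +50 mm), its round dial at (-20 mm, -55 mm).
- start_grip (a point): grip point of the black start switch, on its turning axis, 97.5 mm above the bench. A bar 70 mm long, 16 mm wide, 36 mm high, its top 11 mm above this point, on a round flange 50 mm wide, 8 mm thick, whose top is 25 mm below this point. White line on the nose (the bar's -x end). Its z points up; its x runs along the bar, its y across it.
- start (a joint): turn of the start switch, rad, clockwise from above; 0 = at rest, 1.1 = at its stop. A spring (0.05 N m at rest, 0.14 N m at the stop) returns it to 0 when let go.
- dial_mark (a point): rim mark of the round setting dial on the control box (black, 44 mm across, top 78.5 mm above the bench); the point lies 20 mm from the dial's axis. Not to be turned.
- bowl: bystander, loose: orange plastic bowl, 84 mm across, 45 mm high. Origin: centre of its underside. Leave it alone.
- spool: bystander, loose: solder spool standing on its end, 64 mm across, 50 mm high. Origin: centre of its underside. Leave it alone.
- screwdriver: bystander, loose: screwdriver, 170 mm long, 26 mm high, red handle. Origin: centre of its underside. Leave it alone.
- hammer: bystander, loose: hammer, 260 mm long, 26 mm high. Origin: centre of its underside. Leave it alone.
- tape: bystander, loose: roll of black tape lying flat, 90 mm across, 24 mm high. Origin: centre of its underside. Leave it alone.
- cup: bystander, loose: white plastic cup, 72 mm across, 85 mm high. Origin: centre of its underside. Leave it alone.
- wrench: bystander, loose: steel wrench, 180 mm long, 8 mm high. Origin: centre of its underside. Leave it alone.
Things that resemble listed ones, but are neither listed nor needed, are in the scene too. Leave any purple or turquoise look-alike of the control alone.

How it is judged (in metres and radians):
On the way, in this order (a step that is already met when the one before it is completed fails the run):
1. both bolt knobs are fully home (value of joint each of bolt_a, bolt_b above 1.47 rad), for 0.2 s.
2. the start switch is held at its stop for 0.8 s (value of joint start above 1 rad), for 0.8 s.
At the end, for the whole second after the job is handed in: Both bolt knobs are still home (within 0.1 rad of their stops), the start switch has been held at its stop (within 0.1 rad) for at least 0.8 s after that, and it has sprung back to rest (within 0.06 rad) (all of step 1 and value of joint start between -0.06 and 0.06 rad and velocity of joint start below 0.05 rad/s); the robot touches nothing.
It fails at once if the start switch is turned more than 0.3 rad while a bolt knob is not home (more than 0.15 rad short of its stop) (value of joint start above 0.3 rad and value of joint any of bolt_a, bolt_b below 1.42 rad).
It fails at once if the setting dial is turned (its rim mark moves more than 6 mm) (distance of dial_mark from where it was at the start of the episode above 0.006 m).
It fails at once if a loose thing on the bench is moved by more than 30 mm (distance of any of bowl, spool, screwdriver, hammer, tape, cup, wrench from where it was at the start of the episode above 0.03 m).
It also fails if it takes over 72 s, if anything falls off the work surface, if the arm or the gripper's body presses on something with over 40 N, if the wrist force passes 120 N, or if a joint passes its speed limit or range.

## Working session

There is one attempt and no reset: what is moved stays moved. The work goes in short steps, Python scripts to look and compute and a tool call to move; the robot and the scene stay as the last step left them, time stands still between calls to the robot, and variables do not carry over. Pictures are saved under pics/ and viewed, about 8 in all and at most 12, crops included, and the job is handed in when it is done.

Besides the shell and the picture viewer there is one more tool, called after ">>>" as name([rows], argument=value, ...), one row to a line, values as JSON. drive_tool: Moves the arm, as the interface text tells. Its arguments: {"type":"object","properties":{"commands":{"type":"array","items":{"type":"array","items":{"type":"number"}}},"jaw":{"type":"number"}},"required":["commands"]}

```bash
mkdir -p pics; ls; python3 - <<'E'
from rig import ctrl
import cv2,numpy as np
np.set_printoptions(precision=4,suppress=True)
s=ctrl.read_state();print(s)
for n in("top","side","wrist"):
    cv2.imwrite(f"pics/{n}0.png",ctrl.grab_frame(n)); print(n,ctrl.camera_info(n))
a=cv2.imread("pics/top0.png");cv2.imwrite("pics/top0b.png",cv2.resize(a,(800,600),interpolation=cv2.INTER_CUBIC))
E
```

```text
pics
{'clock': 0.0, 'joint_positions': array([ 1.1257,  0.1816,  1.608 ,  0.    ,  1.3538, -0.2063]), 'qd': array([-0.0028,  0.0009,  0.0009, -0.0015,  0.0006, -0.0014]), 'joint_efforts': array([  0.001 , -44.488 , -35.1338,  -0.    ,   0.0092,  -0.    ]), 'ee_pos': array([135.7523, 558.1734, 230.3776]), 'ee_rot': array([-0.7015,  0.7027, -0.0844,  0.084 ]), 'contact_force': array([-0.2038,  0.6182,  0.3667]), 'wrist_torque': array([-0.0014, -0.0153,  0.0508]), 'gripper_width': 1.002300314218634}
top {'vfov': 42.64386627453836, 'cx': 250.0063928114721, 'cy': 190.5839378143504, 'R': array([[ 0.0217, -0.9998,  0.0031],
       [-0.9902, -0.0219, -0.1377],
       [ 0.1377, -0.0001, -0.9905]]), 't': array([ -14.5292,  518.3366, 1526.9797])}
side {'vfov': 42.611353027218804, 'cx': 259.7692781514684, 'cy': 193.70739871892468, 'R': array([[-0.9238, -0.3825, -0.0135],
       [-0.2424,  0.6119, -0.7529],
       [ 0.2962, -0.6923, -0.658 ]]), 't': array([ 459.8973,  202.6707, 1609.1883])}
wrist {'vfov': 69.05567568778926, 'cx': 258.5391565835511, 'cy': 195.18679735087085, 'tool_from_camera': array([[  -0.0001,    0.9617,    0.2741,  -68.9331],
       [   0.0004,   -0.2741,    0.9617, -142.7198],
       [   1.    ,    0.0002,   -0.0004,    0.7055],
       [   0.    ,    0.    ,    0.    ,    1.    ]])}
```

View pics/top0b.png

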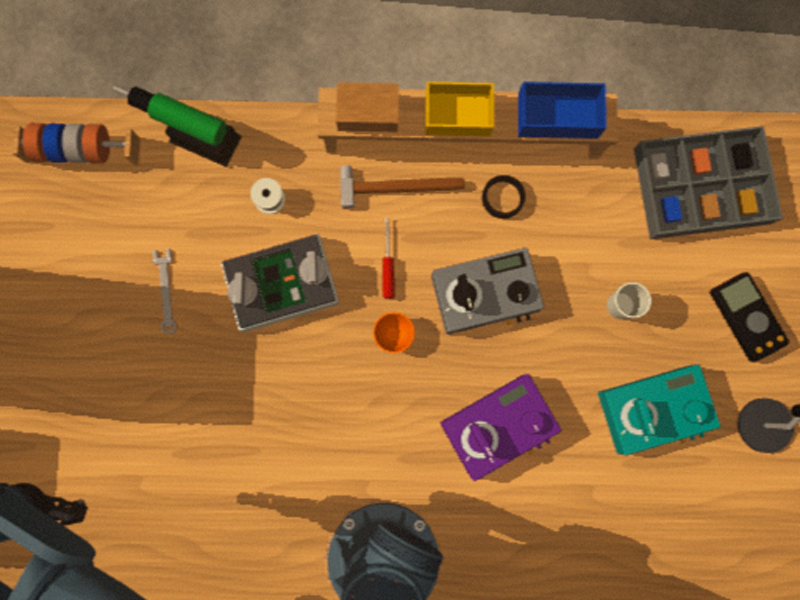

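View pics/side0.png

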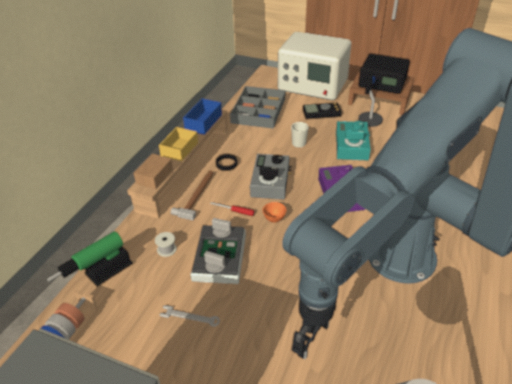

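The top view shows the fixture at about (280,283), with bolt knobs at about (242,290) and (314,267). Candidates for the control box are grey at (488,290), purple at (500,427) and turquoise at (660,410). The grey one matches the description: bar switch at (463,294), dial at (519,292). I'll check it in a close crop.

```bash
cat > h.py <<'E'
from rig import ctrl
import cv2,numpy as np
from scipy.spatial.transform import Rotation as Ro
np.set_printoptions(precision=4,suppress=True)
def pose(s=None):
    s=s or ctrl.read_state(); q=np.array(s["ee_rot"]); return Ro.from_quat(q[[1,2,3,0]]).as_matrix(),np.array(s["ee_pos"])
def cam(name,s=None):
    """R,t (world->cam), f,cx,cy"""
    c=ctrl.camera_info(name); f=192/np.tan(np.radians(c["vfov"]/2))
    if name=="wrist":
        Rt,p=pose(s); T=np.array(c["tool_from_camera"]); Rw=Rt@T[:3,:3]; o=p+Rt@T[:3,3]
        return Rw.T,-Rw.T@o,f,c["cx"],c["cy"]
    return np.array(c["R"]),np.array(c["t"]),f,c["cx"],c["cy"]
def cast(k,uv,z):
    R,t,f,cx,cy=k; o=-R.T@t; d=R.T@np.array([(uv[0]-cx)/f,(uv[1]-cy)/f,1]); return o+d*(z-o[2])/d[2]
def proj(k,X):
    R,t,f,cx,cy=k; c=R@np.asarray(X,float)+t; return np.array([f*c[0]/c[2]+cx,f*c[1]/c[2]+cy])
E
python3 - <<'E'
from h import *
k=cam("top");S=1.5625
for n,uv,z in[("fixL",(242,288),90),("fixR",(314,266),90),("start",(463,294),100),("dial",(518,291),78),
  ("boxTL",(432,273),60),("boxTR",(526,249),60),("boxBR",(541,306),60),("boxBL",(446,333),60),
  ("fTL",(222,265),50),("fTR",(318,236),50),("fBR",(336,298),50),("fBL",(240,329),50),("bowl",(394,332),45),("screw",(388,258),13)]:
    print(n,cast(k,np.array(uv)/S,z)[:2])
a=cv2.imread("pics/top0.png")[140:222,135:355]
cv2.imwrite("pics/crop1.png",cv2.resize(a,None,fx=3.6,fy=3.6,interpolation=cv2.INTER_CUBIC))
R,p=pose();print(R,p)
E
```

```text
fixL [523.9635 289.1761]
fixR [570.9711 149.3553]
start [ 520.1918 -144.1784]
dial [ 531.8236 -255.2077]
boxTL [567.3305 -85.2641]
boxTR [ 620.7251 -274.4906]
boxBR [ 505.2398 -304.1979]
boxBL [ 446.8969 -114.8403]
fTL [576.0553 339.7519]
fTR [640.3412 147.4894]
fBR [513.7035 106.8306]
fBL [446.8201 296.9957]
bowl [448.0328 -11.4491]
screw [605.0599   4.0946]
[[ 0.9716 -0.0006  0.2365]
 [-0.2365 -0.0012  0.9716]
 [-0.0003 -1.     -0.0013]] [135.8165 558.2955 230.599 ]
```

View pics/crop1.png

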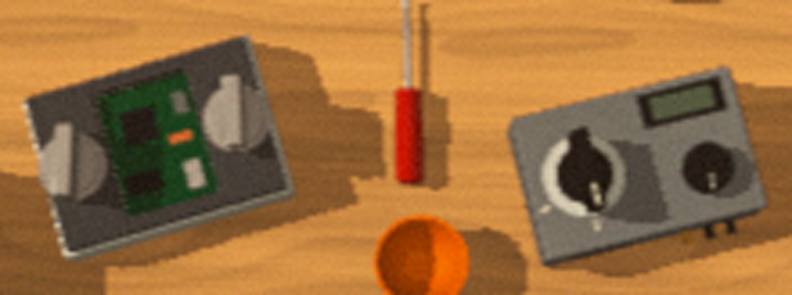

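The crop confirms the grey control box, with its switch nose and white line pointing down in the image and its dial to the right. The bolt bars are near vertical in the image. Next I move the wrist camera over the fixture.

>>> drive_tool([
  [0.48, 0, -0.232, -14],
  [0.48, 0, -0.232, -14],
  [0.48, 0, -0.232, -14],
  [0.48, 0, -0.232, -14],
  [0.48, 0, -0.232, -14],
  [0.48, 0, -0.232, -14],
  [0.48, 0, -0.232, -14],
  [0.48, 0, -0.232, -14],
  [0.48, 0, -0.232, -14],
  [0.48, 0, -0.232, -14],
  [0.48, 0, -0.232, -14],
  [0.48, 0, -0.232, -14],
  [0.48, 0, -0.232, -14],
  [0.48, 0, -0.232, -14],
  [0.48, 0, -0.232, -14],
  [0.48, 0, -0.232, -14],
  [0.48, 0, -0.232, -14],
  [0.48, 0, -0.232, -14],
])

```text
clock: 1.65
ee_pos: [546.5, 220.9, 231.3]
ee_rot: [0.707, -0.707, -0.003, 0.003]
contact_force: [-0.9, 0.2, -0.0]
gripper_width: 1.001
```

```bash
python3 - <<'E'
from h import *
s=ctrl.read_state();a=ctrl.grab_frame("wrist");cv2.imwrite("pics/w1.png",a);np.save("w1.npy",s,allow_pickle=True)
print(s["clock"],s["joint_positions"],*pose(s),np.abs(s["qd"]).max())
cv2.imwrite("pics/w1b.png",cv2.resize(a,(800,600),interpolation=cv2.INTER_CUBIC))
E
```

```text
1.65 [ 0.1828  0.2127  1.5695  0.0002  1.3597 -1.3954] [[ 1.     -0.0003 -0.0074]
 [ 0.0074  0.0001  1.    ]
 [-0.0003 -1.      0.0001]] [546.4905 220.8709 231.3092] 0.004026471910186041
```

View pics/w1b.png

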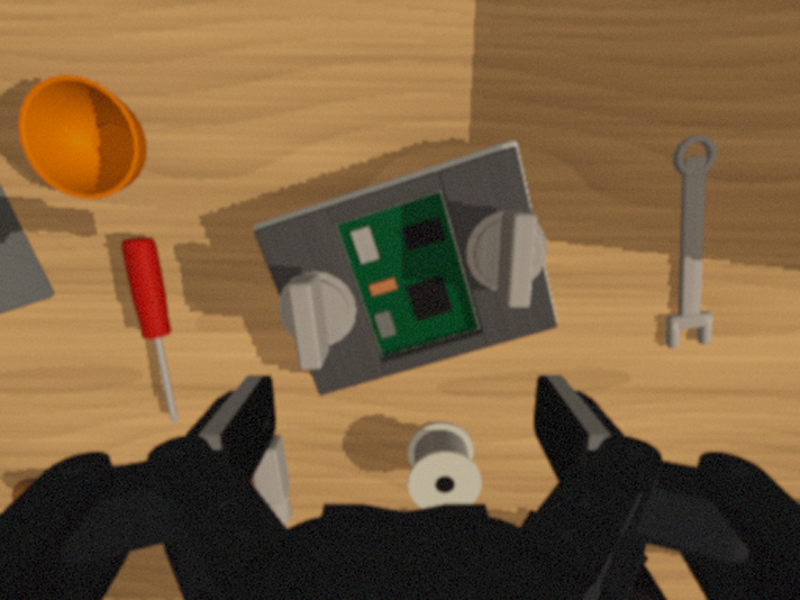

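The wrist view shows the fixture corners at about (257,227), (517,143), (556,326) and (320,393). The knobs are at about (310,320) and (515,258). I'll compute positions and zoom in.

```bash
python3 - <<'E'
from h import *
s=np.load("w1.npy",allow_pickle=True).item();k=cam("wrist",s);S=1.5625
C=[cast(k,np.array(u)/S,50)[:2] for u in[(257,227),(517,143),(556,326),(320,393)]]
for a,b in((0,1),(1,2),(2,3),(3,0)):print(np.linalg.norm(C[a]-C[b]))
c=np.mean(C,0);d=(C[1]-C[0])+(C[2]-C[3]);d/=np.linalg.norm(d);print("centre",c,d,"L",c-75*d,"R",c+75*d)
for n,u in(("L",(318,308)),("R",(507,250))):print("flange",n,cast(k,np.array(u)/S,60.5)[:2])
for n,u,v in(("L",(303,278),(313,368)),("R",(518,214),(520,305))):
    P,Q=cast(k,np.array(u)/S,96.5),cast(k,np.array(v)/S,96.5);print(n,(P+Q)/2,Q-P,np.linalg.norm(P-Q))
a=cv2.imread("pics/w1.png")[85:260,155:365]
a=cv2.convertScaleAbs(a,alpha=1.3,beta=-20);cv2.imwrite("pics/w1c.png",cv2.resize(a,None,fx=3.4,fy=3.4,interpolation=cv2.INTER_CUBIC))
E
```

```text
195.85700694067216
140.6175512786394
196.64613230837693
140.24167380373845
centre [548.6472 226.6032] [-0.3027  0.9531] L [571.3491 155.1215] R [525.9453 298.0848]
flange L [569.8272 157.076 ]
flange R [525.1693 295.5019]
L [570.7192 157.2769  96.5   ] [63.4475  3.3535  0.    ] 63.536058152616754
R [526.6428 295.1825  96.5   ] [59.0518  5.9932  0.    ] 59.355144114441245
```

View pics/w1c.png

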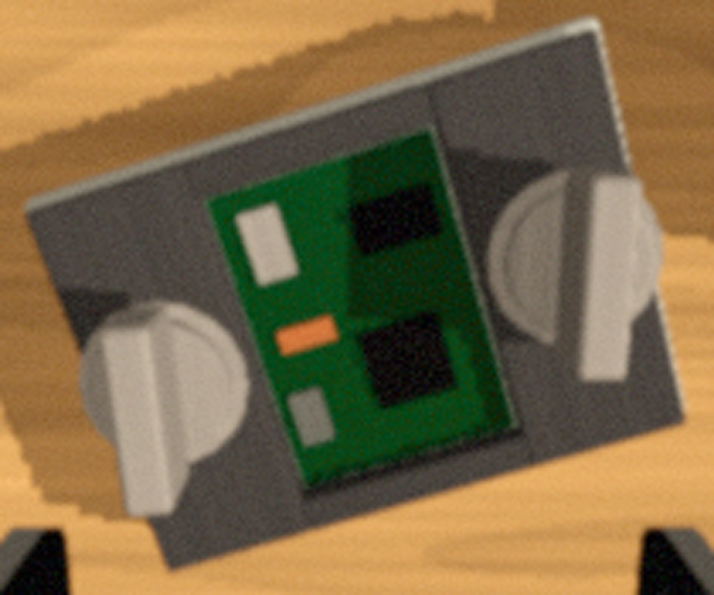

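```bash
python3 - <<'E'
from h import *
s=np.load("w1.npy",allow_pickle=True).item();k=cam("wrist",s)
o={}
for n,q in(("L",[(103,330),(150,326),(172,512),(126,515)]),("R",[(595,177),(640,180),(630,380),(583,380)])):
    P=np.array([cast(k,np.array(u)/3.4+[155,85],96.5)[:2] for u in q]);c=P.mean(0)
    d=(P[2]+P[3]-P[0]-P[1])/2;o[n]=c;print(n,c,"len",np.linalg.norm(d),"w",np.linalg.norm(P[0]-P[1]),"dir",np.degrees(np.arctan2(d[1],d[0])))
for n,u in(("L",(165,382)),("R",(575,257))):print("flange",n,cast(k,np.array(u)/3.4+[155,85],60.5)[:2])
d=o["R"]-o["L"];print(np.linalg.norm(d),"long dir",np.degrees(np.arctan2(d[1],d[0])))
# top-view corners of bars
kt=cam("top")
for n,u in(("L",(236,110)),("R",(64,160))):print("top",n,cast(kt,np.array(u)/3.6+[135,140],96.5)[:2])
E
```

```text
L [572.8813 155.4731] len 60.45251201967451 w 14.233919397390428 dir 3.475726875095341
R [527.7224 298.0616] len 60.27514674020632 w 13.013643956563186 dir 1.6267424134459552
flange L [570.1113 157.0738]
flange R [525.8382 295.1412]
149.5687847056962 long dir 107.57340601903186
top L [568.7959 149.8978]
top R [522.4769 294.3052]
```

Bars sit at about 3.5° (L) and 1.6° (R), with the fixture across-axis at 17.6°, so each needs about 75° clockwise. I'll hover over R for a close check.

>>> drive_tool([
  [-0.019, 0.05, 0.077, -1],
  [-0.019, 0.1, 0.077, -1],
  [-0.019, 0.1, 0.077, -1],
  [-0.019, 0.1, 0.077, -1],
  [-0.019, 0.1, 0.077, -1],
  [-0.019, 0.1, 0.077, -1],
  [-0.019, 0.1, 0.077, -1],
])

```text
clock: 2.28
ee_pos: [529.8, 296.7, 133.9]
ee_rot: [0.707, -0.707, -0.01, 0.007]
contact_force: [-0.4, -0.6, 0.1]
gripper_width: 0.999
```

```bash
cat >> h.py <<'E'
def look(n):
    s=ctrl.read_state();a=ctrl.grab_frame("wrist");cv2.imwrite(f"pics/{n}.png",a);np.save(f"{n}.npy",s,allow_pickle=True)
    cv2.imwrite(f"pics/{n}b.png",cv2.resize(a,(800,600),interpolation=cv2.INTER_CUBIC));R,p=pose(s);print(s["clock"],s["joint_positions"],p,s["contact_force"],"jaw dir",np.degrees(np.arctan2(R[1,2],R[0,2])),"tilt",R[2]);return s,a
def bar(n,q,z,S=1.5625):
    s=np.load(f"{n}.npy",allow_pickle=True).item();k=cam("wrist",s);R,p=pose(s)
    P=np.array([cast(k,np.array(u)/S,z) for u in q]);c=P.mean(0);d=(P[2]+P[3]-P[0]-P[1])/2
    e=R.T@(c-p);print("centre",c[:2],"len",np.linalg.norm(d),"w",np.linalg.norm(P[0]-P[1]),np.linalg.norm(P[2]-P[3]),"dir",np.degrees(np.arctan2(d[1],d[0])),"tool x,z shift",e[[0,2]])
E
python3 -c "
from h import *
look('w2')"
```

```text
2.2833 [ 0.3154  0.3486  1.6072 -0.0004  1.1817 -1.2782] [529.7803 296.6695 133.8599] [-0.4206 -0.61    0.0737] jaw dir 91.3203732078624 tilt [ 0.004  -1.      0.0008]
```

View pics/w2b.png

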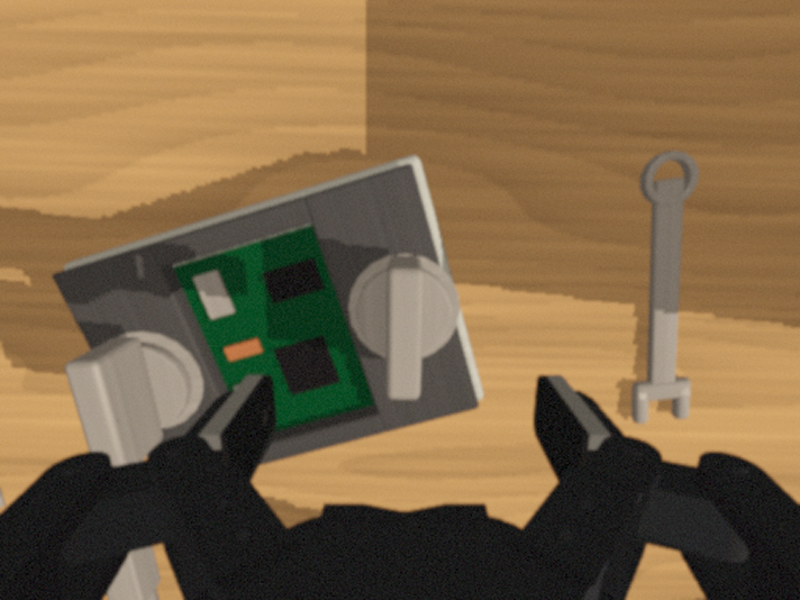

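```bash
python3 -c "
from h import *
bar('w2',[(389,268),(421,267),(419,397),(389,398)],96.5)
s=np.load('w2.npy',allow_pickle=True).item();k=cam('wrist',s);print(cast(k,np.array((403,307))/1.5625,60.5))"
```

```text
centre [526.2787 297.3359] len 60.38368740705419 w 13.40897572369441 13.728067307009661 dir 0.9278288863902954 tool x,z shift [-3.6332  0.718 ]
[523.939  296.5642  60.5   ]
```

>>> drive_tool([
  [-0.002, 0.03, 0.0005, 0],
  [-0.002, 0.03, 0.0005, 0],
  [-0.002, 0.03, 0.0005, 0],
  [-0.002, 0.03, 0.0005, 0],
])

```text
clock: 2.67
ee_pos: [527.0, 296.8, 102.9]
ee_rot: [0.707, -0.707, -0.008, 0.007]
contact_force: [-0.5, -0.5, -0.1]
gripper_width: 1.004
```

>>> drive_tool([
  [-0.001, 0.02, 0.0005, 0],
  [-0.001, 0.036, 0.0005, 0],
  [-0.001, 0.036, 0.0005, 0],
  [-0.001, 0.036, 0.0005, 0],
  [-0.001, 0.036, 0.0005, 0],
])

```text
clock: 3.08
ee_pos: [526.2, 297.8, 67.0]
ee_rot: [0.707, -0.707, -0.009, 0.007]
contact_force: [0.1, -0.2, 1.0]
gripper_width: 1.0
```

>>> drive_tool([
  [0, 0, 0, 0],
  [0, 0, 0, 0],
  [0, 0, 0, 0],
  [0, 0, 0, 0],
  [0, 0, 0, 0],
  [0, 0, 0, 0],
  [0, 0, 0, 0],
  [0, 0, 0, 0],
  [0, 0, 0, 0],
  [0, 0, 0, 0],
  [0, 0, 0, 0],
  [0, 0, 0, 0],
], jaw=0.01)

```text
clock: 4.08
ee_pos: [525.3, 296.6, 65.7]
ee_rot: [-0.706, 0.708, 0.008, -0.008]
contact_force: [-0.5, -4.4, 4.2]
gripper_width: 0.181
```

Gripped at about 15.5 mm with low side forces. Now I turn it.

>>> drive_tool([
  [0, 0, 0, 5],
  [0, 0, 0, 10],
  [0, 0, 0, 15],
  [0, 0, 0, 20],
  [0, 0, 0, 25],
  [0, 0, 0, 30],
  [0, 0, 0, 35],
  [0, 0, 0, 40],
  [0, 0, 0, 45],
  [0, 0, 0, 50],
  [0, 0, 0, 55],
  [0, 0, 0, 60],
  [0, 0, 0, 65],
  [0, 0, 0, 68],
  [0, 0, 0, 68],
])

```text
clock: 5.33
ee_pos: [526.2, 297.8, 65.7]
ee_rot: [0.591, -0.59, 0.389, -0.39]
contact_force: [4.3, 0.6, -0.2]
gripper_width: 0.175
```

```bash
python3 -c "
from h import *
s=ctrl.read_state();R,p=pose(s);print(p,s['contact_force'],s['wrist_torque'],np.degrees(np.arctan2(R[1,2],R[0,2])),s['gripper_width'])"
```

```text
[526.1502 297.796   65.7372] [ 4.2712  0.5565 -0.2039] [ 0.1501 -0.6701 -0.0638] 23.20258149900959 0.174596398100615
```

>>> drive_tool([
  [0, 0, 0, 3],
  [0, 0, 0, 5],
  [0, 0, 0, 7],
  [0, 0, 0, 8],
  [0, 0, 0, 9],
  [0, 0, 0, 9],
  [0, 0, 0, 9],
])

```text
clock: 5.92
ee_pos: [526.2, 298.1, 65.9]
ee_rot: [0.56, -0.558, 0.432, -0.433]
contact_force: [5.2, 2.5, -0.6]
gripper_width: 0.181
```

```bash
cat > st.py <<'E'
from h import *
s=ctrl.read_state();R,p=pose(s);print(s['clock'],p,s['contact_force'],s['wrist_torque'],"jawdir",np.degrees(np.arctan2(R[1,2],R[0,2])),s['gripper_width'],"j6",s['joint_positions'][5])
E
python3 st.py
```

```text
5.9167 [526.1502 298.0986  65.8757] [ 5.203   2.5122 -0.583 ] [ 0.3308 -0.7261  1.4722] jawdir 14.536800917877702 0.18097586063411705 j6 0.06615152074497535
```

The torque rise of 1.5 N m shows bolt R is at its stop. Release, lift, and move over the other bolt.

>>> drive_tool([
  [0, 0, 0, -2],
  [0, 0, 0, -2],
  [0, 0, 0, -2],
  [0, 0, 0, -2],
  [0, 0, 0, -2],
  [0, 0, 0, -2],
  [0, 0, 0, -2],
  [0, 0, 0, -2],
], jaw=0.0854)

```text
clock: 6.58
ee_pos: [525.0, 297.5, 65.3]
ee_rot: [-0.566, 0.566, -0.424, 0.424]
contact_force: [0.7, 0.5, 0.8]
gripper_width: 0.995
```

>>> drive_tool([
  [0, -0.03, 0, 0],
  [0, -0.065, 0, 0],
  [0, -0.065, 0, 0],
  [0.04, -0.065, 0.002, -7],
  [0.08, -0.065, 0.004, -14],
  [0.12, -0.065, 0.006, -21],
  [0.15, -0.065, 0.008, -28],
  [0.15, -0.065, 0.008, -35],
  [0.15, -0.065, 0.008, -42],
  [0.15, -0.065, 0.008, -49],
  [0.15, -0.065, 0.008, -56],
  [0.15, -0.065, 0.008, -63],
  [0.15, -0.065, 0.008, -70],
  [0.15, -0.065, 0.008, -77],
  [0.15, -0.065, 0.008, -77],
  [0.15, -0.065, 0.008, -77],
  [0.15, -0.065, 0.008, -77],
])

```text
clock: 8.0
ee_pos: [574.9, 155.9, 130.3]
ee_rot: [0.707, -0.707, -0.019, 0.019]
contact_force: [-0.3, -0.1, 0.1]
gripper_width: 1.0
```

```bash
python3 -c "
from h import *
look('w3')"; python3 st.py
```

```text
8.0 [ 0.0657  0.3321  1.6372 -0.      1.1722 -1.5594] [574.9409 155.863  130.3309] [-0.3361 -0.072   0.1475] jaw dir 93.11226770203305 tilt [ 0.0002 -1.     -0.    ]
8.05 [574.9149 155.8711 130.318 ] [ 0.0507 -0.9059  0.2271] [ 0.0521 -0.0104 -0.0114] jawdir 93.15254386786982 0.9970070405117356 j6 -1.5601369945675363
```

View pics/w3b.png

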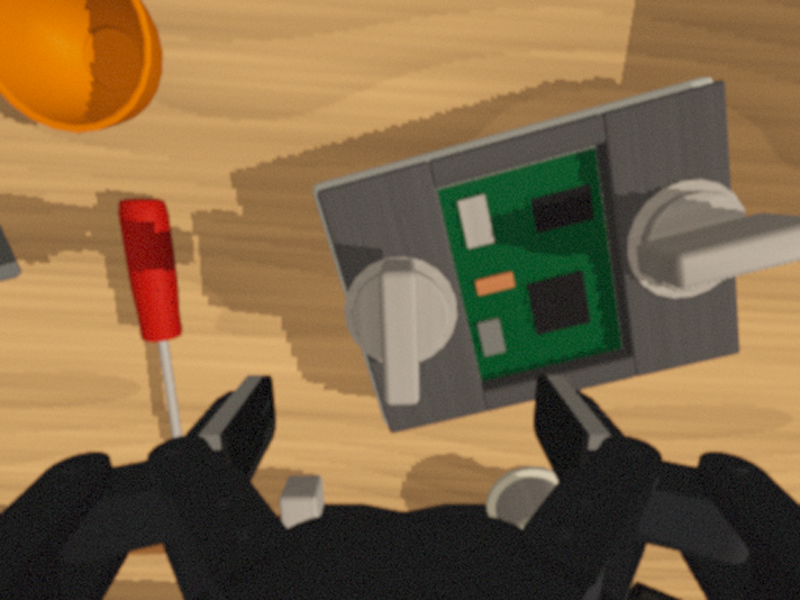

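Bolt R's bar now lies along the long side, at image (740,250). The L bar top has corners (385,272) to (419,402), between the fingers.

```bash
python3 -c "
from h import *
bar('w3',[(385,272),(416,271),(419,402),(389,404)],96.5)"
```

```text
centre [572.2608 155.4845] len 60.204257316240415 w 12.778937237545863 13.531305817170322 dir 4.487079813490798 tool x,z shift [-2.7026 -0.2323]
```

>>> drive_tool([
  [-0.003, 0.03, 0, -1],
  [-0.003, 0.055, 0, -1],
  [-0.003, 0.064, 0, -1],
  [-0.003, 0.064, 0, -1],
  [-0.003, 0.064, 0, -1],
  [-0.003, 0.064, 0, -1],
])

```text
clock: 8.55
ee_pos: [573.1, 155.8, 67.8]
ee_rot: [0.707, -0.707, -0.027, 0.026]
contact_force: [0.1, 0.4, 0.7]
gripper_width: 0.996
```

>>> drive_tool([
  [0, 0, 0, 0],
  [0, 0, 0, 0],
  [0, 0, 0, 0],
  [0, 0, 0, 0],
  [0, 0, 0, 0],
  [0, 0, 0, 0],
  [0, 0, 0, 0],
  [0, 0, 0, 0],
  [0, 0, 0, 0],
  [0, 0, 0, 0],
  [0, 0, 0, 0],
  [0, 0, 0, 0],
], jaw=0.01)

```text
clock: 9.55
ee_pos: [572.1, 153.8, 66.9]
ee_rot: [-0.706, 0.708, 0.027, -0.027]
contact_force: [-2.1, -7.7, 4.6]
gripper_width: 0.178
```

>>> drive_tool([
  [0, 0, 0, 5],
  [0, 0, 0, 10],
  [0, 0, 0, 15],
  [0, 0, 0, 20],
  [0, 0, 0, 25],
  [0, 0, 0, 30],
  [0, 0, 0, 35],
  [0, 0, 0, 40],
  [0, 0, 0, 45],
  [0, 0, 0, 50],
  [0, 0, 0, 55],
  [0, 0, 0, 60],
  [0, 0, 0, 65],
  [0, 0, 0, 70],
  [0, 0, 0, 73],
  [0, 0, 0, 73],
])

```text
clock: 10.88
ee_pos: [572.5, 154.1, 66.9]
ee_rot: [-0.583, 0.584, -0.399, 0.401]
contact_force: [-1.2, -6.7, 2.2]
gripper_width: 0.176
```

```bash
python3 st.py
```

```text
10.8833 [572.5291 154.13    66.903 ] [-1.1579 -6.7206  2.1875] [-0.9185 -0.0613 -0.0722] jawdir 21.141836171674363 0.17602343695560768 j6 -0.30338407042006627
```

>>> drive_tool([
  [0, 0, 0, 2],
  [0, 0, 0, 4],
  [0, 0, 0, 6],
  [0, 0, 0, 7],
  [0, 0, 0, 7],
  [0, 0, 0, 7],
])

```text
clock: 11.38
ee_pos: [572.4, 154.5, 67.0]
ee_rot: [-0.558, 0.56, -0.432, 0.434]
contact_force: [-1.8, -5.9, 4.3]
gripper_width: 0.18
```

```bash
python3 st.py
```

```text
11.3833 [572.3522 154.5136  67.0269] [-1.8268 -5.9113  4.2772] [-0.7194  0.1298  1.1459] jawdir 14.46968384239796 0.18009474852345933 j6 -0.1859984826682928
```

Both bolts are at their stops by torque. Release, lift, and move over the control box.

>>> drive_tool([
  [0, 0, 0, -2],
  [0, 0, 0, -2],
  [0, 0, 0, -2],
  [0, 0, 0, -2],
  [0, 0, 0, -2],
  [0, 0, 0, -2],
  [0, 0, 0, -2],
  [0, 0, 0, -2],
], jaw=0.0854)

```text
clock: 12.05
ee_pos: [571.8, 155.7, 66.3]
ee_rot: [-0.566, 0.566, -0.424, 0.424]
contact_force: [-0.7, 0.4, -0.4]
gripper_width: 0.998
```

>>> drive_tool([
  [0, -0.04, 0, 0],
  [0, -0.08, 0, 0],
  [0, -0.11, 0, 0],
  [0, -0.11, 0, 0],
  [0.04, -0.11, -0.018, -7],
  [0.08, -0.11, -0.036, -14],
  [0.115, -0.11, -0.052, -21],
  [0.15, -0.11, -0.068, -28],
  [0.19, -0.11, -0.086, -35],
  [0.225, -0.11, -0.102, -42],
  [0.26, -0.11, -0.118, -49],
  [0.275, -0.11, -0.125, -56],
  [0.275, -0.11, -0.125, -63],
  [0.275, -0.11, -0.125, -70],
  [0.275, -0.11, -0.125, -77],
  [0.275, -0.11, -0.125, -84],
  [0.275, -0.11, -0.125, -91],
  [0.275, -0.11, -0.125, -92],
  [0.275, -0.11, -0.125, -92],
  [0.275, -0.11, -0.125, -92],
])

```text
clock: 13.72
ee_pos: [529.1, -143.3, 176.1]
ee_rot: [0.698, -0.698, -0.112, 0.112]
contact_force: [-0.8, 0.2, -0.7]
gripper_width: 1.0
```

```bash
python3 -c "
from h import *
look('w4')"
```

```text
13.7167 [-0.4811  0.1778  1.7275  0.      1.2365 -2.3693] [ 529.1162 -143.3045  176.1308] [-0.8032  0.1827 -0.698 ] jaw dir 108.18734287922396 tilt [-0.0001 -1.      0.0001]
```

View pics/w4b.png

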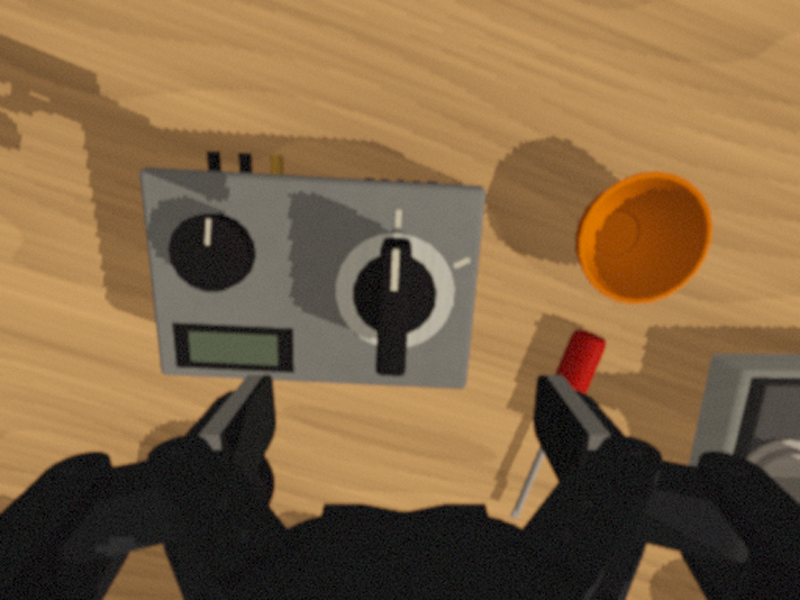

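The switch bar is at image (377–410, 245–373), with the white line at (395,270). The dial is at (212,252), clear of the finger path.

```bash
python3 -c "
from h import *
bar('w4',[(383,248),(411,248),(405,373),(377,373)],108.5)
s=np.load('w4.npy',allow_pickle=True).item();k=cam('wrist',s);R,p=pose(s);S=1.5625
for n,u,z in(('label',(396,291),60),('flange',(395,293),72.5),('nose',(397,248),108.5),('tail',(391,373),108.5),('dial',(212,251),78.5)):
  X=cast(k,np.array(u)/S,z);print(n,X[:2],(R.T@(X-p))[[0,2]])
C=[cast(k,np.array(u)/S,60)[:2] for u in[(142,170),(484,187),(466,387),(163,374)]];print(np.mean(C,0),[np.linalg.norm(C[i]-C[i-1]) for i in range(4)]);d=C[1]-C[0]+C[2]-C[3];print(np.degrees(np.arctan2(d[1],d[0])))
d/=np.linalg.norm(d);print('pred start',np.mean(C,0)+50*d)
"
```

```text
centre [ 526.3393 -149.285 ] len 65.85663579418534 w 13.54052205686377 14.696559517263221 dir 15.199766223263042 tool x,z shift [-4.5001 -4.8242]
label [ 526.9251 -148.9091] [-3.8229 -4.6564]
flange [ 525.2025 -149.8363] [-5.7498 -4.9979]
nose [ 494.5629 -157.9182] [-37.3837  -3.1078]
tail [ 558.1157 -140.6515] [28.3834 -6.5402]
dial [ 532.5292 -253.8248] [ -31.2469 -106.0773]
[ 539.5062 -197.0601] [np.float64(126.24798936723887), np.float64(194.75044596492458), np.float64(126.00240036385388), np.float64(196.47473482378913)]
105.48615468316723
pred start [ 526.156  -148.8754]
```

>>> drive_tool([
  [-0.0045, 0.025, -0.005, 3],
  [-0.0045, 0.05, -0.005, 3],
  [-0.0045, 0.05, -0.005, 3],
  [-0.0045, 0.05, -0.005, 3],
  [-0.0045, 0.05, -0.005, 3],
])

```text
clock: 14.18
ee_pos: [527.1, -149.7, 127.3]
ee_rot: [-0.701, 0.701, 0.094, -0.094]
contact_force: [0.7, -1.0, 0.0]
gripper_width: 1.0
```

```bash
python3 -c "
from h import *
look('w5')"
```

```text
14.1833 [-0.4934  0.2381  1.7647  0.      1.1379 -2.3312] [ 527.0531 -149.6916  127.3048] [ 0.6969 -1.0306  0.0468] jaw dir 105.2964883809307 tilt [ 0.0007 -1.     -0.0006]
```

View pics/w5b.png

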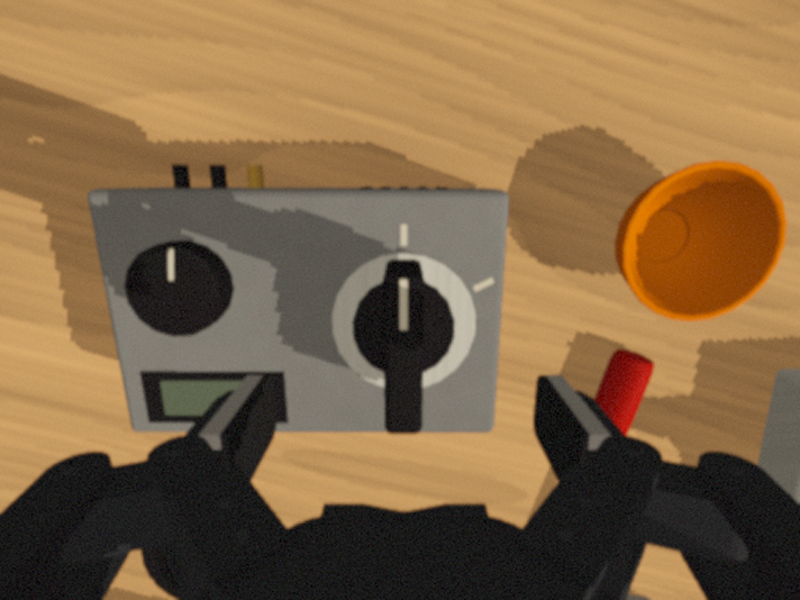

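The bar is centred between the fingers, at image column 403 against the principal point at 404. Descend and grip.

>>> drive_tool([
  [-0.0005, 0.025, 0, 0],
  [-0.0005, 0.048, 0, 0],
  [-0.0005, 0.048, 0, 0],
  [-0.0005, 0.048, 0, 0],
  [-0.0005, 0.048, 0, 0],
])

```text
clock: 14.65
ee_pos: [527.2, -150.2, 80.1]
ee_rot: [-0.7, 0.701, 0.095, -0.094]
contact_force: [-0.2, -0.2, -0.1]
gripper_width: 1.002
```

>>> drive_tool([
  [0, 0, 0, 0],
  [0, 0, 0, 0],
  [0, 0, 0, 0],
  [0, 0, 0, 0],
  [0, 0, 0, 0],
  [0, 0, 0, 0],
  [0, 0, 0, 0],
  [0, 0, 0, 0],
  [0, 0, 0, 0],
  [0, 0, 0, 0],
  [0, 0, 0, 0],
  [0, 0, 0, 0],
], jaw=0.01)

```text
clock: 15.65
ee_pos: [526.3, -150.3, 78.7]
ee_rot: [-0.7, 0.701, 0.094, -0.094]
contact_force: [-0.8, -4.6, 4.1]
gripper_width: 0.18
```

>>> drive_tool([
  [0, 0, 0, 5],
  [0, 0, 0, 10],
  [0, 0, 0, 15],
  [0, 0, 0, 20],
  [0, 0, 0, 25],
  [0, 0, 0, 30],
  [0, 0, 0, 35],
  [0, 0, 0, 40],
  [0, 0, 0, 45],
  [0, 0, 0, 50],
  [0, 0, 0, 55],
  [0, 0, 0, 58],
  [0, 0, 0, 58],
])

```text
clock: 16.73
ee_pos: [526.4, -150.1, 78.7]
ee_rot: [-0.658, 0.659, -0.258, 0.259]
contact_force: [-1.1, -5.2, 4.8]
gripper_width: 0.176
```

```bash
python3 st.py
```

```text
16.7333 [ 526.4327 -150.1458   78.7347] [-1.1328 -5.184   4.8233] [-0.6178  0.1256  0.0776] jawdir 47.1760923098777 0.1759503044896285 j6 -1.3175291904937043
```

>>> drive_tool([
  [0, 0, 0, 3],
  [0, 0, 0, 5],
  [0, 0, 0, 7],
  [0, 0, 0, 8],
  [0, 0, 0, 8],
  [0, 0, 0, 8],
  [0, 0, 0, 8],
  [0, 0, 0, 8],
  [0, 0, 0, 8],
  [0, 0, 0, 8],
  [0, 0, 0, 8],
  [0, 0, 0, 8],
  [0, 0, 0, 8],
  [0, 0, 0, 8],
  [0, 0, 0, 8],
  [0, 0, 0, 8],
  [0, 0, 0, 8],
  [0, 0, 0, 8],
  [0, 0, 0, 8],
  [0, 0, 0, 8],
])

```text
clock: 18.4
ee_pos: [526.6, -150.4, 78.8]
ee_rot: [-0.639, 0.64, -0.301, 0.303]
contact_force: [0.2, -5.5, 3.2]
gripper_width: 0.178
```

```bash
python3 st.py
```

```text
18.4 [ 526.6483 -150.4489   78.7873] [ 0.1975 -5.5356  3.178 ] [-0.8553  0.0069  1.0732] jawdir 39.47861169369526 0.1779916041861126 j6 -1.1824087979150852
```

The stop is reached (1.07 N m) and held for about 1.3 s. Release, wait, lift, and check.

>>> drive_tool([
  [0, 0, 0, 0],
  [0, 0, 0, 0],
  [0, 0, 0, 0],
  [0, 0, 0, 0],
  [0, 0, 0, 0],
  [0, 0, 0, 0],
  [0, 0, 0, 0],
  [0, 0, 0, 0],
  [0, 0, 0, 0],
  [0, 0, 0, 0],
], jaw=0.0854)

```text
clock: 19.23
ee_pos: [525.9, -149.6, 78.3]
ee_rot: [0.639, -0.639, 0.303, -0.303]
contact_force: [0.3, 0.2, -0.3]
gripper_width: 0.999
```

>>> drive_tool([
  [0, -0.03, 0, 0],
  [0, -0.07, 0, -7],
  [0, -0.11, 0, -14],
  [0, -0.15, 0, -21],
  [0, -0.15, 0, -28],
  [0, -0.15, 0, -35],
  [0, -0.15, 0, -42],
  [0, -0.15, 0, -49],
  [0, -0.15, 0, -56],
  [0, -0.15, 0, -63],
  [0, -0.15, 0, -66],
  [0, -0.15, 0, -66],
  [0, -0.15, 0, -66],
])

```text
clock: 20.32
ee_pos: [525.9, -149.6, 228.2]
ee_rot: [0.701, -0.701, -0.094, 0.094]
contact_force: [-0.6, 0.6, 0.4]
gripper_width: 0.998
```

```bash
python3 -c "
from h import *
s,a=look('w6'); t=ctrl.grab_frame('top');cv2.imwrite('pics/top1.png',t)
d=cv2.absdiff(t,cv2.imread('pics/top0.png'))
x=cv2.resize(t[80:235,90:430],(790,360),interpolation=cv2.INTER_CUBIC); y=cv2.resize(a[40:300,:],(480,240),interpolation=cv2.INTER_AREA)
o=np.zeros((600,790,3),np.uint8);o[:360]=x;o[360:,:480]=y;cv2.imwrite('pics/fin.png',o)"
```

```text
20.3167 [-0.4943  0.1209  1.6814  0.      1.3394 -2.3305] [ 525.9414 -149.5886  228.2468] [-0.5602  0.5868  0.4138] jaw dir 105.2057088874828 tilt [-0.0001 -1.      0.0001]
```

View pics/fin.png

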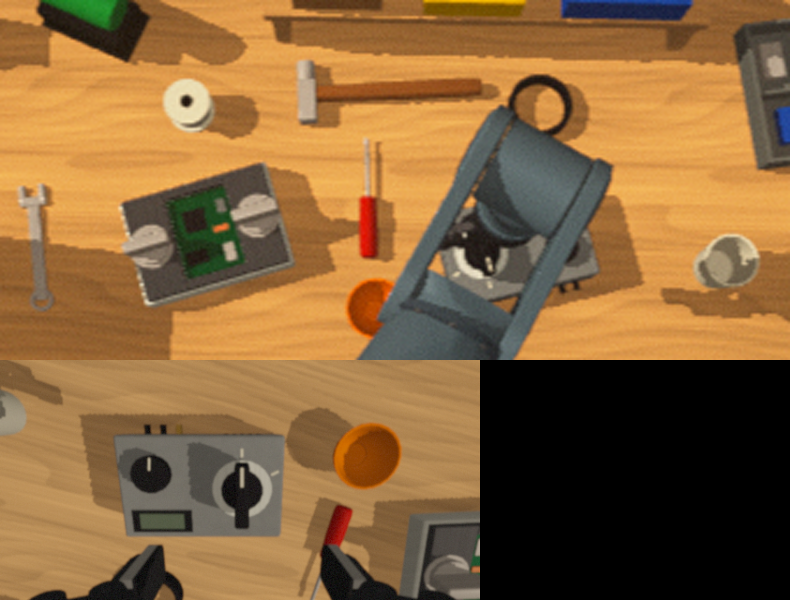

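Both bolt bars are in line along the long side (image (147,246) and (256,216)). The switch nose is back at its rest tick (242,470), the dial mark is unchanged, and nothing else has moved.

```bash
python3 -c "
from rig import ctrl
print(ctrl.sign_off(),ctrl.read_state()['clock'])"
```

```text
the job is handed in; nothing more can be done
the job is handed in; nothing more can be done
```

The job is handed in at about 20 s on the robot clock; the hand-in gives no verdict.

**What I did:**
- **Bolts:** I gripped each knob and turned it about 75–80° clockwise until the wrist torque jumped at the stop, to 1.5 N m on the +y-side knob and 1.1 N m on the other.
- **Start switch:** I then turned it about 66° clockwise against its stop (1.07 N m), held it there for about 1.3 s, and opened the fingers so it could spring back.

**Last checks:**
- **Bolts:** both bars lie in line along the fixture's long side in the top view.
- **Start switch and dial:** the switch nose is back at its rest tick, and the dial mark looks unchanged.
- **Loose things:** the bowl, tools and other parts look to be where they were, judged by eye. The arm partly hid the control box, the bowl and the tape in the top view. The wrist view showed the box and the bowl clearly, but the tape was only partly in view.
- **Gripper:** it is open and clear about 150 mm above the switch, with the wrist force near zero.

No check failed. The positions from the first top view differed from the wrist camera's by about 5 mm, so I used the wrist camera's.

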